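Try the battery box's catch and hold its lid open

ROBOT

A 6-joint arm with a two-finger parallel gripper is mounted at the origin on a cart in front of the work surface, level with it; the furniture and walls round the work are solid. World frame = base frame: x ahead of the robot, y to its left, z up, the work surface at z = 0. Lengths are in m, angles in rad, forces in N, time in s.
With the tool pointing down it reaches from about 0.375 to 0.9 m from the base axis. Payload 3.1 kg.
Tool frame: the origin (TCP) lies at the very end of the fingers, on their centre line; the grasp point (between the pads) lies 19 mm behind it; z points along the fingers, y is the line along which they close (so a half turn about z gives the same grasp; the last joint's range is limited). The gripper opens to 87 mm and grips with 3 to 60 N. Pads are 19 mm wide; open, the fingers measure 117 mm over their backs; the gripper's body (75 mm by 190 mm) begins 51 mm behind the grasp point.
Start: joints at [-1.312, 0.527, 1.433, -0, 1.181, -0.178], TCP at [0.264, -0.566, 0.223] pointing down, gripper open.
Joint ranges: [-3.08, 3.08], [-0.75, 2.2], [0.22, 2.44], [-1.43, 4.57], [0, 2.65], [-2.85, 2.85]. Speed limits (rad/s): [2.79, 2.79, 3.14, 3.14, 3.14, 3.14].

INTERFACE

Orientations are given as a unit quaternion [x, y, z, w].
In Python, from rig import status, viewer, robot gives the robot as it stands.
- The arm moves only by the tool arm_command, never from a script. Its arguments are lists of equal length, an entry for each row: "delta_rot": the turn, a rotation vector about the tool's x, y, z in degrees, a list of three; "delta_pos": the shift along the tool's x, y, z in m, a list of three; "gripper": the closure, from -1 (fully open) to 1 (shut). In form: {"delta_rot": [[rx, ry, rz], ...], "delta_pos": [[dx, dy, dz], ...], "gripper": [gripper, ...]}. A call has 1 to 12 rows; each row is the pose to reach, as a shift and turn from the pose commanded when the call began, along the tool's axes at that moment; what a row does not reach only later rows make up. A row lasts 1/12 s, in which the tool goes at most 41.7 mm and 7.16 degrees, less where a joint would pass 70% of its speed; a pose out of reach is approached as far as the arm can. A call with a gripper value outside its range is refused whole. The fingers move at their own pace and stop on an object; "grip_force" is the grip in N (left out, the last holds). Time passes only in rows, so rows that repeat a pose let the fingers close. It gives the time, the measured TCP pose, the force, the opening and the grip force at its end, in the units of the state.
- status.get_obs(): the state, without advancing time (a new reading comes with each control period).
- viewer.camera(name): name is "scene" or "top" or "wrist"; returns a dict with "pixels" (400x640x3 uint8, blue, green, red), "fx", "fy", "cx", "cy" (pixels), "k1" (the pictures are not rectified: a ray, as slopes to the right and down, at radius r is drawn at 1 + k1 r^2 times it, then the intrinsics apply), "pose" (4x4, takes a point from camera to world coordinates); the wrist camera has in their place "mount" (4x4, takes a point from camera to tool coordinates, whose origin is the TCP and whose axes are the flange's). Camera axes: x right, y down, z forward; pixel columns grow to the right and rows downward; lengths in m; the calibration is good to about 2 mm. A picture is of the moment at which its call begins: read the wrist's pose just before it. There is no depth.
- robot.hand_in(): hands the job in; it is judged then, once.
The state is a dict: "time": time; "q": joint angles; "joint_velocities": joint speeds; "joint_torque": joint torques, N m; "position": TCP position; "tool_rot": TCP orientation; "ft_force": force on the tool from outside, world axes, zero at the start; "moment": the same for the moment, N m; "grip_width": finger opening in m; "grip_force": force on a finger pad.
Only numpy, scipy, OpenCV 4.12 (cv2) and the standard library are available. Lean on these libraries where they do the work, as an engineer would, in place of code of your own. Each camera call takes 0.05 s, during which the arm holds its last target. There are 200 camera calls.

TASK

Open the steel battery box and hold its lid up for a colleague. First tug the pull tab at the lid's front edge a little way up, before touching the catch slide on the lid, to feel whether the hidden catch holds the lid; if it is caught, lower the lid, push the catch slide all the way across to its far (left) stop, and take the tab again. Then raise the lid by its tab until it stands more than half-way open (50 to 70 degrees from shut) and finish while still gripping the tab and holding the lid there, since it falls shut on its own; leave the things beside the box where they are.

Things in the scene. Friction and masses are not known exactly. Their poses are not given: they have to be found in the camera images.
- case: grey steel battery box fixed to the table: 160 mm deep (its x, front to back), 200 mm wide (its y, towards the left seen from the robot), 100 mm high; origin at the centre of its underside. On it a 10 mm thick lid (top 110 mm above the table), hinged along the back top edge. A hidden bolt under the lid may or may not hold it; nothing outside shows which
- lid_hinge (a point): middle of the lid's hinge line, fixed to the box: 80 mm behind the box's centre and 100 mm above the table; the hinge line runs along the box's y axis
- lid (a joint): opening angle of the lid (rad): 0 shut, stop at 1.4; grows as the front edge rises. Caught, it lifts only about 0.06 rad (11 mm at the tab) and then stops hard; free, it swings up easily (about 2 to 4 N at the tab) and falls shut when let go
- pull_tab (a point): black pull tab on the middle of the lid's front edge, pointing towards the robot in the lid's plane: 56 mm long (its x), 22 wide (its y), 14 thick; the point is its centre, 190 mm in front of the hinge line and 5 mm above it with the lid shut (105 mm above the table). Pinch it from above across its width at this point or up to 10 mm nearer the tip; it can pivot between the fingers
- catch_slide (a joint): position of the catch slide on the lid (m): 0 to 0.004 at the start, 0.030 at its far stop, moving along the box's +y (left seen from the robot). It stays where it is left and takes 1.5 to 4 N to move. Pushed to the far stop (0.020 suffices) it draws the bolt clear, and the bolt stays clear. Push it only while the lid lies shut and is not pulled
- slide_knob (a point): point in the black knob of the catch slide; the knob is 34 mm along the box's x, 16 mm along its y, 33 mm tall, and stands on the lid 124 mm in front of the hinge line. The point is in its middle, 10 mm below its top, 28 mm above the lid's top (138 mm above the table). Pinch it from above across its 16 mm, or push it from the right with shut fingers
- tape_measure: tape measure, 74 x 90 x 37 mm, lying to the left of the box; origin at the centre of its underside; a bystander
- tape_roll: black tape roll, 65 mm across, 19 mm high, near the tape measure; origin at the centre of its underside; a bystander
- screwdriver: blue screwdriver, 190 mm long, lying behind the box; origin under its middle; a bystander

How it is judged:
On the way:
1. the lid is tugged up by its tab (more than 0.012 rad, gripped) while the catch slide is still where it was (under 8 mm) (value of joint lid above 0.012 rad and value of joint catch_slide below 0.008 m and contact force between the fingers and lid_c0 above 0.5 N), for 0.1 s.
At the end, for the whole second after the job is handed in: the lid stands still between 0.80 and 1.32 rad (46 to 76 degrees) open, and the fingers hold it by its pull tab (contact force over 1 N) (value of joint lid between 0.8 and 1.32 rad and velocity of joint lid between -0.05 and 0.05 rad/s and contact force between the fingers and lid_c0 above 1 N); the arm keeps its last pose, push and grip.
It fails at once if a thing beside the box was moved more than 30 mm (distance of any of tape_measure, tape_roll, screwdriver from where it was at the start of the episode above 0.03 m).
It also fails if it takes over 48 s, if anything falls off the work surface, if the arm or the gripper's body presses on something with over 40 N, if the wrist force passes 120 N, or if a joint passes its speed limit or range.

## Working session

There is one attempt and no reset: what is moved stays moved. The work goes in short steps, Python scripts to look and compute and a tool call to move; the robot and the scene stay as the last step left them, time stands still between calls to the robot, and variables do not carry over. Pictures are saved under pics/ and viewed, at most 10 in all, crops included, and the job is handed in when it is done.

Besides the shell and the picture viewer there is one more tool, called after ">>>" by a JSON object that holds its "name" and its "arguments". arm_command: Moves the arm, as the interface text tells. Its arguments: {"type":"object","properties":{"delta_rot":{"type":"array","items":{"type":"array","items":{"type":"number"}}},"delta_pos":{"type":"array","items":{"type":"array","items":{"type":"number"}}},"gripper":{"type":"array","items":{"type":"number"}},"grip_force":{"type":"number"}},"required":["delta_rot","delta_pos","gripper"]}

```bash
mkdir -p pics; cat > h.py <<'E'
import numpy as np, cv2
from scipy.spatial.transform import Rotation as R
from rig import status, viewer, robot
def ray(c,u,v,T):
    K=np.array([[c['fx'],0,c['cx']],[0,c['fy'],c['cy']],[0,0,1]])
    x=np.array([(u-c['cx'])/c['fx'],(v-c['cy'])/c['fy']]); s=x.copy()
    for _ in range(30): s=x/(1+c['k1']*(s@s))
    return T[:3,3],T[:3,:3]@np.array([s[0],s[1],1])
def onplane(c,u,v,z,T=None):
    o,d=ray(c,u,v,c['pose'] if T is None else T); return o+d*(z-o[2])/d[2]
def tcp():
    s=status.get_obs();T=np.eye(4);T[:3,:3]=R.from_quat(s['tool_rot']).as_matrix();T[:3,3]=s['position'];return T
E
python3 - <<'E'
from h import *
import pickle
s=status.get_obs();print(s['position'],s['tool_rot'],s['time'])
for n in('scene','top'):
    c=viewer.camera(n);cv2.imwrite(f'pics/{n}.png',c['pixels']);pickle.dump(c,open(n+'.pkl','wb'));print(n,c['pose'][:3,3].round(3),c['fx'])
E
```

```text
[ 0.26423703 -0.56557755  0.22159012] [ 9.76247080e-01  2.16657467e-01 -3.80930058e-05 -1.08627860e-03] 0.0
scene [ 0.317 -0.411  0.655] 489.51846180647686
top [0.564 0.162 0.95 ] 363.3116555129928
```

View pics/top.png

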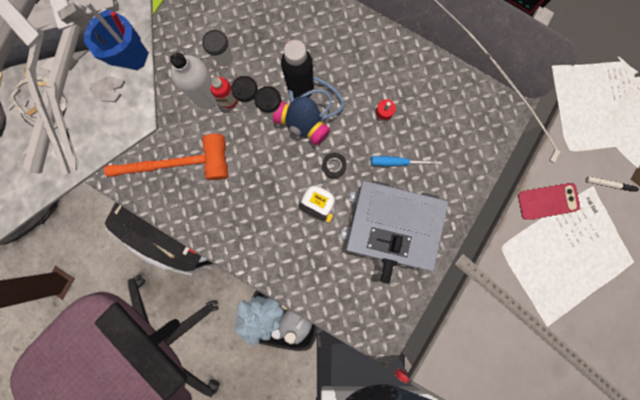

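View pics/scene.png

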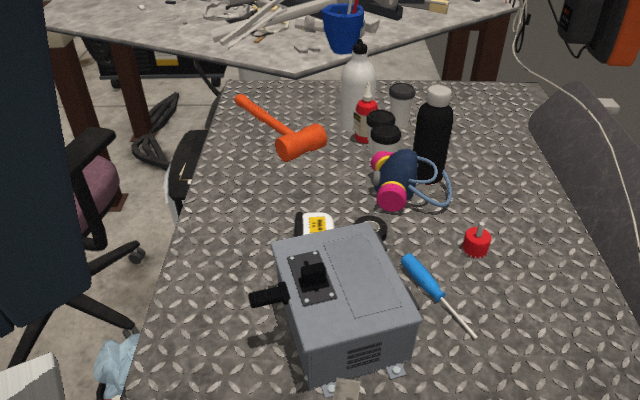

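The top view shows the box centred near (397,226), with the tab near (387,271) and the knob near (397,243). In the scene view the tab is near (268,296) and the knob near (313,274). I'll mask the dark parts and zoom in.

```bash
python3 - <<'E'
from h import *
import pickle
t=pickle.load(open('top.pkl','rb'));s=pickle.load(open('scene.pkl','rb'))
a=cv2.resize(t['pixels'][170:295,335:460],None,fx=4,fy=4,interpolation=cv2.INTER_CUBIC)
cv2.imwrite('pics/topc.png',a)
# black tab in top
m=(t['pixels'].max(2)<45).astype(np.uint8);m[:262]=0;m[285:]=0;m[:,:375]=0;m[:,400:]=0
ys,xs=np.nonzero(m);print('tab px',xs.mean(),ys.mean(),len(xs),cv2.minAreaRect(np.c_[xs,ys].astype(np.float32)))
print('tab',onplane(t,xs.mean(),ys.mean(),.112))
print('tab scene',onplane(s,268,296,.112))
for p in [(365,183),(447,199),(433,270),(347,253)]: print(p,onplane(t,*p,.11))
E
```

```text
tab px 387.02721088435374 271.8979591836735 147 ((388.199951171875, 271.3999938964844), (12.152687072753906, 21.651342391967773), 12.094758033752441)
tab [0.46855912 0.01250155 0.112     ]
tab scene [0.46587746 0.00457548 0.112     ]
(365, 183) [0.67316305 0.06371379 0.11      ]
(447, 199) [ 0.63806904 -0.1289813   0.11      ]
(433, 270) [ 0.47324112 -0.09457848  0.11      ]
(347, 253) [0.51069967 0.10455211 0.11      ]
```

View pics/topc.png

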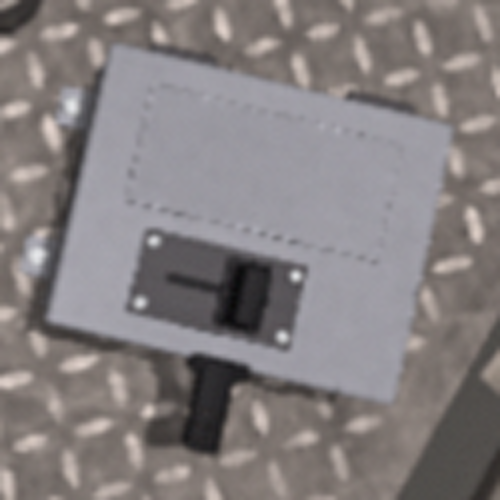

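The zoomed crop shows the lid corners at crop (113,45), (452,127), (393,402) and (47,323), the tab at about (205,408), and the knob at about (246,295).

```bash
cat >> h.py <<'E'
def goto(p,bx):
    """print delta to put TCP at p, tool x along/against bx, pointing down"""
    T=tcp()
    for sgn in(1,-1):
        x=sgn*np.array([bx[0],bx[1],0]);z=np.array([0,0,-1.]);G=np.c_[x,np.cross(z,x),z]
        rv=R.from_matrix(T[:3,:3].T@G).as_rotvec(degrees=True);print('rot',rv.round(1),'pos',(T[:3,:3].T@(np.array(p)-T[:3,3])).round(4))
E
python3 - <<'E'
from h import *
import pickle
t=pickle.load(open('top.pkl','rb'))
P=np.array([onplane(t,335+u/4-.4,170+v/4-.4,.11) for u,v in[(113,45),(452,127),(393,402),(47,323)]])
bl,br,fr,fl=P
print(P.round(4),[np.linalg.norm(v).round(4) for v in(bl-br,fl-fr,bl-fl,br-fr)])
a=(bl+br-fl-fr)[:2];b=(bl+fl-br-fr)[:2];c=np.array([b[1],-b[0]]);bx=a/np.linalg.norm(a)+c/np.linalg.norm(c);bx/=np.linalg.norm(bx);by=np.array([-bx[1],bx[0]])
C=P.mean(0)[:2];print('yaw',np.degrees(np.arctan2(bx[1],bx[0])),'C',C)
H=C+.08*bx
tab=H-.19*bx;print('tab pred',tab,'tab px @.112',onplane(t,335+205/4,170+408/4,.112)[:2])
k=onplane(t,335+250/4,170+290/4,.148)[:2];d=k-H;print('knob',k,'box coords',d@bx,d@by)
np.savez('box.npz',H=H,bx=bx,by=by)
goto([*(H-.195*bx),.20],bx)
E
```

```text
[[ 0.6781  0.0687  0.11  ]
 [ 0.6326 -0.1303  0.11  ]
 [ 0.473  -0.0942  0.11  ]
 [ 0.5167  0.1061  0.11  ]] [np.float64(0.2042), np.float64(0.205), np.float64(0.1657), np.float64(0.1636)]
yaw -12.74783025616619 C [ 0.57511888 -0.01242869]
tab pred [0.46783031 0.01184396] tab px @.112 [0.46831443 0.01428977]
knob [ 0.53713894 -0.00412533] box coords -0.11887599181867842 -0.00028198168870102736
rot [-0.1  0.  37.8] pos [ 0.4248 -0.4402  0.0227]
rot [-0.000e+00 -1.000e-01 -1.422e+02] pos [ 0.4248 -0.4402  0.0227]
```

>>> {"name": "arm_command", "arguments": {"delta_rot": [[0, 0, 7], [0, 0, 14], [0, 0, 21], [0, 0, 28], [0, 0, 35], [0, 0, 37.8], [0, 0, 37.8], [0, 0, 37.8], [0, 0, 37.8], [0, 0, 37.8], [0, 0, 37.8], [0, 0, 37.8]], "delta_pos": [[0.027, -0.028, 0], [0.054, -0.056, 0], [0.081, -0.084, 0], [0.108, -0.112, 0], [0.135, -0.14, 0], [0.162, -0.168, 0], [0.189, -0.196, 0], [0.216, -0.224, 0], [0.243, -0.252, 0], [0.27, -0.28, 0], [0.297, -0.308, 0], [0.324, -0.336, 0]], "gripper": [-1, -1, -1, -1, -1, -1, -1, -1, -1, -1, -1, -1], "grip_force": 25}}

```text
time: 1.1
position: [0.4159, -0.1228, 0.2225]
tool_rot: [0.994, -0.111, -0.0, -0.0]
ft_force: [0.7, 0.1, 0.0]
grip_width: 0.0867
grip_force: 0.0
```

```bash
python3 - <<'E'
from h import *
b=np.load('box.npz');goto([*(b['H']-.195*b['bx']),.20],b['bx'])
E
```

```text
rot [-0.   0.  -0.1] pos [ 0.0158 -0.1428  0.0225]
rot [  0.    0.  179.9] pos [ 0.0158 -0.1428  0.0225]
```

>>> {"name": "arm_command", "arguments": {"delta_rot": [[0, 0, 0], [0, 0, 0], [0, 0, 0], [0, 0, 0], [0, 0, 0], [0, 0, 0], [0, 0, 0]], "delta_pos": [[0.004, -0.035, 0.006], [0.008, -0.07, 0.011], [0.012, -0.105, 0.017], [0.016, -0.143, 0.0225], [0.016, -0.143, 0.0225], [0.016, -0.143, 0.0225], [0.016, -0.143, 0.0225]], "gripper": [-1, -1, -1, -1, -1, -1, -1]}}

```text
time: 1.68
position: [0.4627, 0.0111, 0.1999]
tool_rot: [0.994, -0.111, -0.0, 0.0]
ft_force: [-0.4, -0.6, -0.0]
grip_width: 0.0871
grip_force: 0.0
```

```bash
python3 - <<'E'
from h import *
b=np.load('box.npz');goto([*(b['H']-.195*b['bx']),.20],b['bx'])
import pickle
T=tcp();c=viewer.camera('wrist');c['T']=T@c['mount'];pickle.dump(c,open('w.pkl','wb'));cv2.imwrite('pics/w1.png',c['pixels'])
# predicted pixels
for p in ([*(b['H']-.19*b['bx']),.112],[*(b['H']-.218*b['bx']),.112],[*(b['H']-.124*b['bx']),.148]):
    q=np.linalg.inv(c['T'])@np.r_[p,1];s=q[:2]/q[2];s=s*(1+c['k1']*(s@s));print(c['fx']*s[0]+c['cx'],c['fy']*s[1]+c['cy'])
E
```

```text
rot [0. 0. 0.] pos [-0.0002 -0.0019 -0.0001]
rot [-1.0e-01  0.0e+00 -1.8e+02] pos [-0.0002 -0.0019 -0.0001]
313.80645686899146 193.3490066533035
313.86942997809786 228.79008813085605
313.0941620019772 102.3039275151231
```

View pics/w1.png

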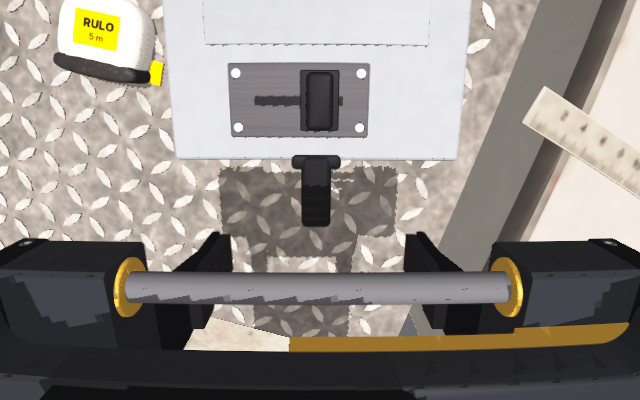

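The wrist picture shows the tab centred at column 316 with its tip at row 227. My prediction was (314,229), so the estimate holds. I'll go down and close.

>>> {"name": "arm_command", "arguments": {"delta_rot": [[0, 0, 0], [0, 0, 0], [0, 0, 0], [0, 0, 0], [0, 0, 0], [0, 0, 0], [0, 0, 0], [0, 0, 0], [0, 0, 0], [0, 0, 0], [0, 0, 0], [0, 0, 0]], "delta_pos": [[0, 0, 0.03], [0, 0, 0.06], [0, 0, 0.09], [0, 0, 0.114], [0, 0, 0.114], [0, 0, 0.114], [0, 0, 0.114], [0, 0, 0.114], [0, 0, 0.114], [0, 0, 0.114], [0, 0, 0.114], [0, 0, 0.114]], "gripper": [-1, -1, -1, -1, 1, 1, 1, 1, 1, 1, 1, 1]}}

```text
time: 2.73
position: [0.4634, 0.0112, 0.0866]
tool_rot: [0.994, -0.111, 0.001, 0.0]
ft_force: [-0.2, -0.0, 0.7]
grip_width: 0.0417
grip_force: 0.0
```

>>> {"name": "arm_command", "arguments": {"delta_rot": [[0, 0, 0], [0, 0, 0], [0, 0, 0], [0, 0, 0], [0, 0, 0], [0, 0, 0], [0, 0, 0], [0, 0, 0]], "delta_pos": [[0, 0, 0], [0, 0, 0], [0, 0, 0], [0, 0, 0], [0, 0, 0], [0, 0, 0], [0, 0, 0], [0, 0, 0]], "gripper": [1, 1, 1, 1, 1, 1, 1, 1]}}

```text
time: 3.4
position: [0.4633, 0.0126, 0.0861]
tool_rot: [0.994, -0.112, 0.0, -0.001]
ft_force: [1.4, 6.5, 1.8]
grip_width: 0.0215
grip_force: 25.0
```

>>> {"name": "arm_command", "arguments": {"delta_rot": [[0, 0, 0], [0, 0, 0], [0, 0, 0], [0, 0, 0], [0, 0, 0], [0, 0, 0], [0, 0, 0]], "delta_pos": [[0, 0, -0.002], [0, 0, -0.004], [0, 0, -0.005], [0, 0, -0.006], [0, 0, -0.006], [0, 0, -0.006], [0, 0, -0.006]], "gripper": [1, 1, 1, 1, 1, 1, 1]}}

```text
time: 3.98
position: [0.4635, 0.0125, 0.0916]
tool_rot: [0.994, -0.112, 0.0, -0.001]
ft_force: [3.0, 6.1, -3.0]
grip_width: 0.0215
grip_force: 25.0
```

>>> {"name": "arm_command", "arguments": {"delta_rot": [[0, 0, 0], [0, 0, 0], [0, 0, 0], [0, 0, 0], [0, 0, 0], [0, 0, 0]], "delta_pos": [[0, 0, -0.002], [0, 0, -0.004], [0, 0, -0.006], [0, 0, -0.008], [0, 0, -0.01], [0, 0, -0.01]], "gripper": [1, 1, 1, 1, 1, 1]}}

```text
time: 4.48
position: [0.4642, 0.0124, 0.1019]
tool_rot: [0.994, -0.112, 0.001, -0.001]
ft_force: [3.9, 5.6, -3.7]
grip_width: 0.0222
grip_force: 25.0
```

>>> {"name": "arm_command", "arguments": {"delta_rot": [[0, 0, 0], [0, 0, 0], [0, 0, 0], [0, 0, 0], [0, 0, 0]], "delta_pos": [[0.001, 0, -0.005], [0.002, 0, -0.01], [0.003, 0, -0.015], [0.004, 0, -0.02], [0.004, 0, -0.02]], "gripper": [1, 1, 1, 1, 1]}}

```text
time: 4.9
position: [0.4671, 0.0117, 0.1221]
tool_rot: [0.994, -0.112, -0.0, -0.001]
ft_force: [2.2, 5.1, -5.1]
grip_width: 0.0216
grip_force: 25.0
```

```bash
python3 - <<'E'
from h import *
c=viewer.camera('scene');cv2.imwrite('pics/s2.png',cv2.resize(c['pixels'][180:390,170:450],None,fx=2,fy=2))
E
```

```text
(no output)
```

View pics/s2.png

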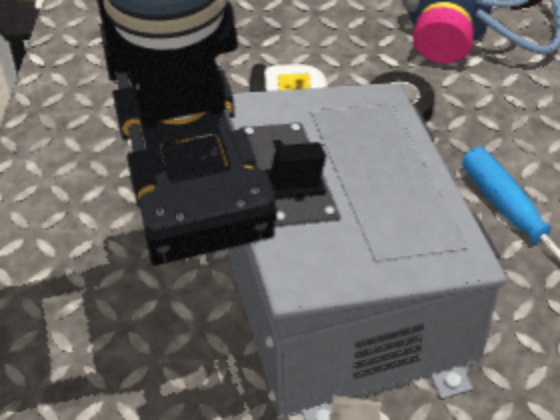

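The picture shows the lid lifted, with a wedge gap at its right side. The tab rose 36 mm at only about 5 N, so the hidden catch isn't holding it and the slide needn't be moved. I'll keep raising it along the hinge arc.

>>> {"name": "arm_command", "arguments": {"delta_rot": [[0, 0, 0], [0, 0, 0], [0, 0, 0], [0, 0, 0], [0, 0, 0], [0, 0, 0], [0, 0, 0], [0, 0, 0], [0, 0, 0]], "delta_pos": [[0.003, 0, -0.011], [0.006, 0, -0.021], [0.009, 0, -0.03], [0.013, 0, -0.0395], [0.0175, 0, -0.048], [0.022, 0, -0.057], [0.027, 0, -0.065], [0.0325, 0, -0.073], [0.0325, 0, -0.073]], "gripper": [1, 1, 1, 1, 1, 1, 1, 1, 1]}}

```text
time: 5.7
position: [0.4978, 0.0046, 0.1952]
tool_rot: [0.994, -0.112, -0.002, -0.001]
ft_force: [-0.5, 5.2, -2.4]
grip_width: 0.0218
grip_force: 25.0
```

Forces are still low. The remaining rows are from 0.6 to 1.07 rad.

>>> {"name": "arm_command", "arguments": {"delta_rot": [[0, 0, 0], [0, 0, 0], [0, 0, 0], [0, 0, 0], [0, 0, 0], [0, 0, 0], [0, 0, 0], [0, 0, 0], [0, 0, 0], [0, 0, 0], [0, 0, 0], [0, 0, 0]], "delta_pos": [[0.006, 0, -0.008], [0.012, 0, -0.015], [0.019, 0, -0.022], [0.026, 0, -0.029], [0.033, 0, -0.0355], [0.041, 0, -0.0415], [0.049, 0, -0.047], [0.057, 0, -0.0525], [0.063, 0, -0.056], [0.069, 0, -0.059], [0.069, 0, -0.059], [0.069, 0, -0.059]], "gripper": [1, 1, 1, 1, 1, 1, 1, 1, 1, 1, 1, 1]}}

```text
time: 6.7
position: [0.5647, -0.0108, 0.2542]
tool_rot: [0.994, -0.111, -0.002, -0.001]
ft_force: [-3.1, 6.1, 3.4]
grip_width: 0.0213
grip_force: 25.0
```

```bash
python3 - <<'E'
from h import *
b=np.load('box.npz');s=status.get_obs();d=s['position'][:2]-b['H']
print('angle',np.arctan2(s['position'][2]+.019-.1,-d@b['bx']),'r',np.hypot(s['position'][2]-.081,d@b['bx']),s['grip_force'],s['grip_width'],s['ft_force'])
c=viewer.camera('scene');cv2.imwrite('pics/s3.png',c['pixels'])
E
```

```text
angle 1.0891346968621467 r 0.1954845734586845 24.996937349787913 0.02127186062418517 [-3.0686057   6.09293081  3.44649775]
```

View pics/s3.png

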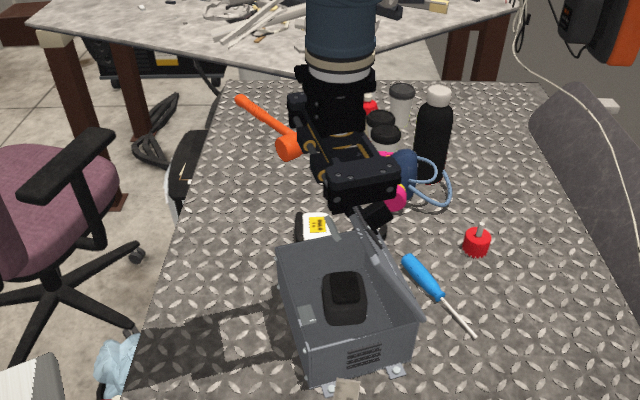

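The lid stands at about 1.06 rad with the tab gripped at 25 N. The bystanders (tape measure at (315,225), screwdriver at (437,295)) are where they were. I'll let it settle for a moment and hand in.

>>> {"name": "arm_command", "arguments": {"delta_rot": [[0, 0, 0], [0, 0, 0], [0, 0, 0], [0, 0, 0]], "delta_pos": [[0, 0, 0], [0, 0, 0], [0, 0, 0], [0, 0, 0]], "gripper": [1, 1, 1, 1]}}

```text
time: 7.08
position: [0.5646, -0.0108, 0.2542]
tool_rot: [0.994, -0.111, -0.002, -0.001]
ft_force: [-2.9, 4.4, 3.2]
grip_width: 0.0218
grip_force: 25.0
```

```bash
python3 -c "
from rig import robot
print(robot.hand_in())"
```

```text
the job is handed in; nothing more can be done
None
```

The job is handed in, with no verdict shown: the first tug found the lid free, so I left the catch slide alone, and the arm is holding the lid by its tab at about 1.06 rad (61°) with a 25 N grip.

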